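Set the length stop and lock it with the quick-release pin

TASK

Push the orange stop in until the hole in its sliding bar lines up under the quick-release pin standing in the blue block. Then press the pin's red thumb button in and, keeping it in, push the pin down through all the holes until the black handle sits flush on the block, and let go so that the button springs back out and the pin is locked. Do not disturb the glue bottle, the tape measure or the battery.

Things in the scene. Friction and masses are not known exactly. Their poses are not given: they have to be found in the camera images.
- pin_block: Blue steel block bolted to the bench on a dark foot 110x110x8 mm; 66 (x) x 80 (y) mm, flat top 90 mm above the bench. Origin: centre of the foot's underside, below the bore; z up. Upper cheek z 68-90 mm, slot for the stop bar 54-68 (the bar slides along the block's y, orange stop on the +y side), lower cheek 42-54, open with corner legs below; a vertical 20 mm bore pierces both cheeks.
- bore_mouth (a point): Centre of the mouth of the bore, on the block's top face (90 mm above the bench).
- stop_bar (a joint): Slide of the aluminium stop bar (44 mm wide, 12 mm thick, z 55-67 mm) along the block's +y, in m. 0: its hole is in line with the bore; positive: too far out (starts 0.02 to 0.06; push it towards the block to lower the value). Range -0.03 to 0.07. About 2.5 N of friction; it stays where it is left.
- bar_hole (a point): Centre of the 20 mm hole in the stop bar, on the bar's top face, 67 mm above the bench. Lies on the bore's axis when joint stop_bar is 0.
- stop_face (a point): Point on the outer (+y) face of the orange stop plate, mid width, 80 mm above the bench: push here to slide the bar in. The plate is 70 mm wide (block's x), 12 mm thick (y) and reaches from 6 to 100 mm above the bench. The outer face lies 142 mm + stop_bar from the bore's axis along the block's +y.
- lock_pin: Loose ball-lock pin, 115 mm, 0.24 kg: 18 mm shank, nose tapered over 8 mm, black handle 38 mm wide, 31.5 high, red button on top. Origin: nose tip; z along the pin, up. Four brass balls 20-25 mm above the tip rest on the block's top, nose in the bore; pushing the handle alone does nothing. Button in over 4.2 mm: balls sink, the pin can go down. Home, the balls lie just under the lower cheek.
- pin_shoulder (a point): Centre of the underside of the black handle, 74.5 mm above the nose tip. 54.5 mm above the block's top at the start, on the block's top when the pin is fully home.
- pin_button (a joint): Travel of the red thumb button into the handle, in m: 0 out, 0.006 fully in. Spring: 3 N starts it, 6 N holds it fully in. When let go it springs back to 0 if the balls are clear under the lower cheek (or above the block); it stays partly in while the balls are inside a bore.
- button_top (a point): Centre of the top face of the red button (24 mm diameter), 115 mm above the nose tip and 9 mm above the handle's top when out. It goes down with the button; 185 mm above the bench at the start.
- glue_bottle: White glue bottle with grey cap, 57 mm in diameter, 155 mm tall, loose bystander. Origin: centre of its underside.
- tape_measure: Yellow and black tape measure, 38x80x62 mm, loose bystander. Origin: centre of its underside.
- battery: Black and red power-tool battery, 64x75x52 mm, loose bystander. Origin: centre of its underside.

How it is judged:
By the outcome, as a careful person would: the job done as asked, in the order asked, and still so for the second after the job is handed in, with the robot touching nothing.
It also fails if it takes over 45 s, if anything falls off the work surface, if the arm or the gripper's body presses on something with over 40 N, if the wrist force passes 120 N, or if a joint passes its speed limit or range.

ROBOT

A 6-joint arm with a two-finger parallel gripper is mounted at the origin on a cart in front of the work surface, level with it; the furniture and walls round the work are solid. World frame = base frame: x ahead of the robot, y to its left, z up, the work surface at z = 0. Lengths are in m, angles in rad, forces in N, time in s.
With the tool pointing down it reaches from about 0.225 to 0.725 m from the base axis. Payload 3.1 kg.
Tool frame: the origin (TCP) lies midway between the tips of the shut fingers; the grasp point (between the pads) lies r.pinch_z behind it (r.pinch_z is the distance from the TCP to the grasp point, in m); z points along the fingers, y is the line along which they close (so a half turn about z gives the same grasp; the last joint's range is limited). The gripper opens to 85 mm and grips with 20 to 120 N. Pads are 22 mm wide; open, the fingers measure 114 mm over their backs; the gripper's body (76 mm by 85 mm) begins 54 mm behind the grasp point. The pads swing forward as they close: fully open they stand 13 mm farther back than shut.
Start: joints at [-1.304, 0.048, 0.099, 1.622, 0, 1.443], TCP at [0.202, -0.485, 0.231] pointing down, gripper open.
Joint ranges: [-2.91, 2.91], [-0.99, 1.94], [-1.21, 1.42], [-2.12, 2.29], [-1.49, 1.47], [-3.14, 3.14]. Speed limits (rad/s): [2.79, 2.79, 3.14, 3.14, 3.14, 3.14].

INTERFACE

Orientations are given as a unit quaternion [x, y, z, w].
In Python, from bench import r, cams gives the robot as it stands. Calls block until the motion is done:
- r.movep(position, orientation): joint-space move of the TCP to a pose.
- r.movel(position, vel=0.15, attitude=None, contact_N=None): straight line of the TCP; attitude=None keeps the orientation; vel is the mean speed in m/s. With contact_N (N) it stops when the force on the tool has changed by that much, and returns True; else False.
- r.set_joints(angles): joint-space move.
- r.gripper_open() and r.close_gripper(): open the fingers fully, or close them until they stop; the grip force is fixed at half the most.
- r.sleep(seconds).
- r.solve_ik(position, orientation): joint angles nearest the present ones, or None.
- r.get_state(): the state.
- cams.read_camera(name): name is "scene" or "top" or "wrist"; returns the picture (480x640x3 uint8, red, green, blue); there is no depth.
- cams.camera_params(name): a dict with "camera_matrix" (3x3 intrinsics, pixels), "dist" ([k1, k2, p1, p2, k3] as OpenCV has them; the pictures are not rectified), "eye" and "rotation" of the camera in the world. Camera axes: x right, y up, looking along -z (the intrinsics and any distortion apply to the point x, -y, -z); pixel columns grow to the right and rows downward; lengths in m; the calibration is good to about 2 mm. A picture is of the moment at which its call begins: read the wrist's pose just before it. camera_params takes no time and is no camera call; for the wrist camera it gives the pose at the moment of the call.
A pose or a line that the arm cannot do raises r.Unreachable and nothing moves.
- r.finish_job(): hands the job in; it is judged then, once.
The state is a dict: "time_s": time; "qpos": joint angles; "joint_velocities": joint speeds; "joint_torque": joint torques, N m; "eef_pos": TCP position; "eef_rot": TCP orientation; "force": force on the tool from outside, world axes, zero at the start; "wrist_torque": the same for the moment, N m; "grip_width": finger opening in m; "finger_force": force on a finger pad.
Only numpy, scipy, OpenCV 4.12 (cv2) and the standard library are available. Lean on these libraries where they do the work, as an engineer would, in place of code of your own. Each camera call takes 0.05 s, during which the arm holds its last target. There are 200 camera calls.

## Working session

There is one attempt and no reset: what is moved stays moved. The work goes in short steps, each a Python script; the robot and the scene stay as the last script left them, time stands still between calls to the robot, and variables do not carry over. Pictures are saved under pics/ and viewed, at most 10 in all, crops included, and the job is handed in when it is done.

```bash
mkdir -p pics; ls; python3 - <<'E'
from bench import r,cams
import cv2
for n in ("scene","top"):
    im=cams.read_camera(n); cv2.imwrite(f"pics/{n}0.png",im[:,:,::-1])
    p=cams.camera_params(n); print(n,p)
print(r.pinch_z,r.get_state()["time_s"],r.get_state()["eef_rot"],r.get_state()["force"])
E
```

```text
pics
scene {'camera_matrix': array([[528.04073109,   0.        , 314.6985668 ],
       [  0.        , 528.04073109, 232.75784585],
       [  0.        ,   0.        ,   1.        ]]), 'dist': array([-0.04067294,  0.        ,  0.        ,  0.        ,  0.        ]), 'eye': array([-0.27844745,  0.61018539,  0.71050073]), 'rotation': array([-0.21384752,  0.44865988,  0.780447  , -0.37930995])}
top {'camera_matrix': array([[583.90942671,   0.        , 322.59792666],
       [  0.        , 583.90942671, 249.0208773 ],
       [  0.        ,   0.        ,   1.        ]]), 'dist': array([-0.05752871,  0.        ,  0.        ,  0.        ,  0.        ]), 'eye': array([3.75746945e-01, 1.21341234e-03, 1.42638867e+00]), 'rotation': array([ 0.02635377, -0.04230226, -0.70238823,  0.71004702])}
0.0187 0.1 [ 9.80584015e-01  1.96096329e-01 -6.46519157e-05 -1.10225479e-03] [ 0.12877231 -0.00892446  1.16654387]
```

View pics/scene0.png

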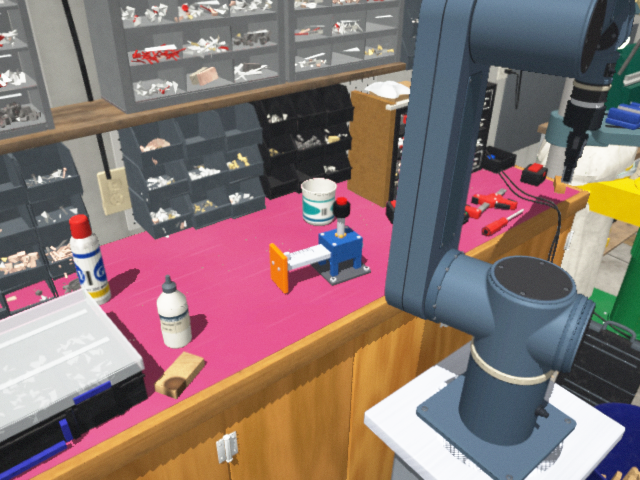

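View pics/top0.png

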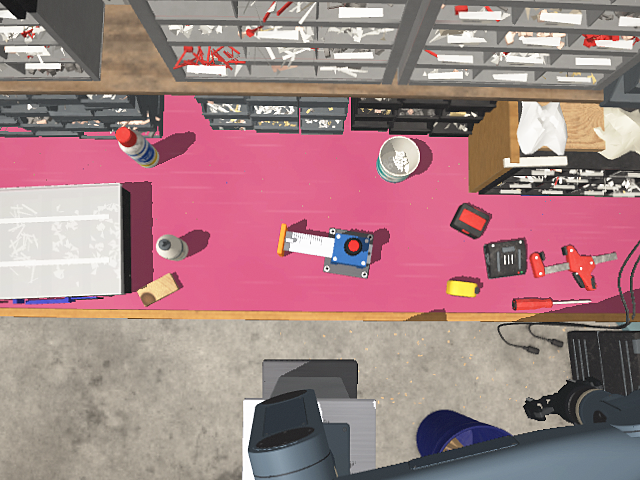

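The scene view shows the blue block with the pin (button ~(342,202)) and the orange stop (~(279,268)). In the top view the button is at ~(353,246), the stop at ~(282,240), the tape measure at (462,288), the battery at (470,220) and the glue bottle at (172,247). The stop is on the robot's left (+y) and the block is only slightly yawed.

```bash
cat > h.py <<'E'
import numpy as np, cv2
from bench import r,cams
from scipy.spatial.transform import Rotation as R
def ray(p,uv):
    q=cv2.undistortPoints(np.array([[uv]],float),p["camera_matrix"],p["dist"])[0,0]
    return np.array(p["eye"]), R.from_quat(p["rotation"]).apply([q[0],-q[1],-1])
def onz(p,uv,z):
    e,d=ray(p,uv); return e+d*(z-e[2])/d[2]
def two(p1,a,p2,b):
    e1,d1=ray(p1,a); e2,d2=ray(p2,b)
    s=np.linalg.lstsq(np.c_[d1,-d2],e2-e1,rcond=None)[0]
    x,y=e1+s[0]*d1,e2+s[1]*d2
    return (x+y)/2,np.linalg.norm(x-y)
def mask(im,lo,hi,box,smin=120,vmin=70):
    h=cv2.cvtColor(im,cv2.COLOR_RGB2HSV); m=cv2.inRange(h,(lo,smin,vmin),(hi,255,255))
    k=np.zeros_like(m); x0,y0,x1,y1=box; k[y0:y1,x0:x1]=m[y0:y1,x0:x1]
    c=max(cv2.findContours(k,cv2.RETR_EXTERNAL,cv2.CHAIN_APPROX_NONE)[0],key=cv2.contourArea)
    return k,c
def down(yaw):  # tool z down, tool y (closing line) at angle yaw+90 from world x mirrored
    return R.from_matrix(np.array([[np.cos(yaw),np.sin(yaw),0],[np.sin(yaw),-np.cos(yaw),0],[0,0,-1]])).as_quat()
E
python3 - <<'E'
from h import *
t=cv2.imread("pics/top0.png")[:,:,::-1].copy(); s=cv2.imread("pics/scene0.png")[:,:,::-1].copy()
pt,ps=cams.camera_params("top"),cams.camera_params("scene")
np.set_printoptions(precision=4,suppress=True)
for nm,im,box in (("t",t,(335,230,375,262)),("s",s,(328,192,356,222))):
    k,c=mask(im,0,5,box,150,90); print("red",nm,cv2.minEnclosingCircle(c),cv2.contourArea(c),cv2.boundingRect(c))
    if nm=="t": print(onz(pt,cv2.minEnclosingCircle(c)[0],.185))
for nm,im,box in (("t",t,(270,215,295,265)),("s",s,(262,235,295,300))):
    k,c=mask(im,8,22,box,150,90); b=cv2.boxPoints(cv2.minAreaRect(c)); print("orange",nm,b.tolist(),cv2.contourArea(c))
    if nm=="t":
        for z in (.1,): print(np.array([onz(pt,x,z) for x in b]))
k,c=mask(t,100,125,(318,220,380,285),100,60); b=cv2.boxPoints(cv2.minAreaRect(c)); print("blue",np.array([onz(pt,x,.09) for x in b]))
cv2.imwrite("pics/crop1.png",np.hstack([cv2.resize(t[205:295,265:385],(480,360),interpolation=2)[:,:,::-1],cv2.resize(s[180:300,255:375],(320,360),interpolation=2)[:,:,::-1]]))
E
```

```text
red t ((353.3260803222656, 245.19564819335938), 5.843439102172852) 90.5 (348, 240, 12, 12)
[ 0.5059 -0.092   0.185 ]
red s ((341.1000061035156, 201.5), 5.124545574188232) 50.5 (336, 198, 11, 8)
orange t [[275.95477294921875, 255.0327606201172], [281.0218505859375, 223.3634796142578], [287.8861083984375, 224.46177673339844], [282.81903076171875, 256.13104248046875]] 153.0
[[0.4901 0.078  0.1   ]
 [0.5631 0.0677 0.1   ]
 [0.5607 0.0519 0.1   ]
 [0.4878 0.0623 0.1   ]]
orange s [[268.3235168457031, 243.20584106445312], [284.8411560058594, 241.93527221679688], [288.6823425292969, 291.8705749511719], [272.1647033691406, 293.1411437988281]] 602.0
blue [[ 0.4745 -0.0453  0.09  ]
 [ 0.546  -0.0566  0.09  ]
 [ 0.5335 -0.1373  0.09  ]
 [ 0.4621 -0.1256  0.09  ]]
```

View pics/crop1.png

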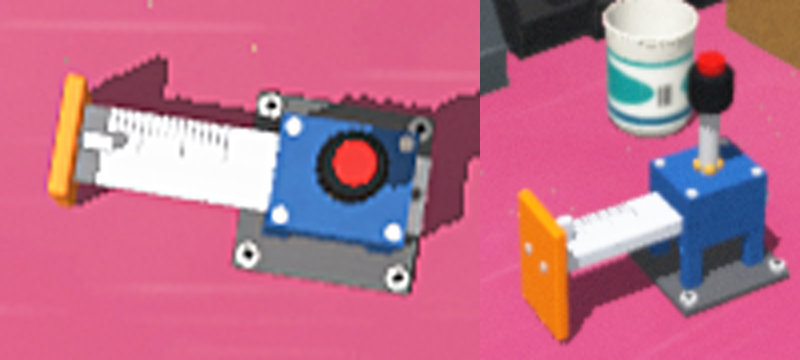

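The crop shows the pin standing upright in the block and the stop plate's top edge cleanly visible. The block is yawed by about -8.5° and stop_bar is about 24 mm. I'll close the fingers, go up above it and take one close look.

```bash
python3 - <<'E'
from h import *
np.set_printoptions(precision=4,suppress=True)
q=down(-0.148)
r.close_gripper()
p=r.get_state()["eef_pos"]; r.movel([p[0],p[1],0.34],vel=.3)
r.movep([0.46,0.0,0.36],q)
s=r.get_state(); print(s["time_s"],s["eef_pos"],s["qpos"],s["grip_width"])
p=cams.camera_params("wrist"); im=cams.read_camera("wrist"); cv2.imwrite("pics/w1.png",im[:,:,::-1])
print(p)
def px(P):
    c=R.from_quat(p["rotation"]).inv().apply(np.array(P)-p["eye"]); c=c*[1,-1,-1]
    return cv2.projectPoints(c[None],np.zeros(3),np.zeros(3),p["camera_matrix"],p["dist"])[0].ravel()
print(px([.505,-.0915,.185]),px([.5265,.073,.1]))
E
```

```text
5.175 [ 0.46   -0.0002  0.3599] [-0.1463 -0.0443  0.2692  1.8844 -0.0001 -3.1395] -0.00025909371995772176
{'camera_matrix': array([[351.1563,   0.    , 313.4716],
       [  0.    , 351.1563, 234.7509],
       [  0.    ,   0.    ,   1.    ]]), 'dist': array([-0.0483,  0.    ,  0.    ,  0.    ,  0.    ]), 'eye': array([ 0.5357, -0.0107,  0.5027]), 'rotation': array([ 0.098 , -0.1135,  0.7491, -0.6453])}
[408.6801 148.163 ] [240.5716 146.3479]
```

View pics/w1.png

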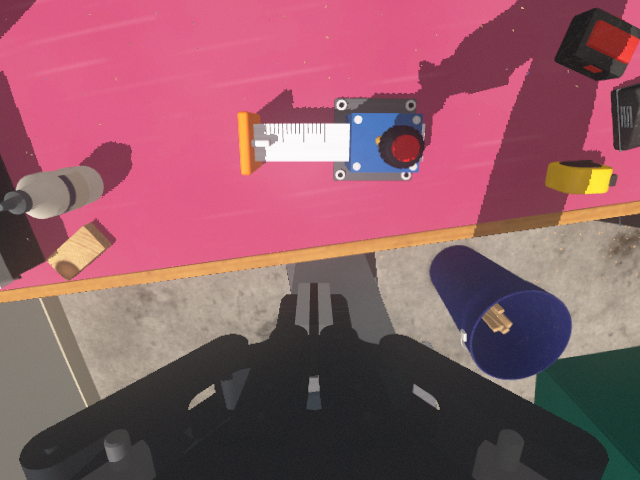

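The wrist view shows the plate's outer top edge at column ~240 and the block's far (-y) top edge at ~422, with the button at (406,148). From these two edges the spacing is 182 mm + stop_bar. I'll use them for the bar travel, then do a gentle touch on the plate.

```bash
cat >> h.py <<'E'
def border(c,side,y0,y1):
    P=c.reshape(-1,2).astype(float); out=[]
    for y in range(y0,y1):
        x=P[P[:,1]==y,0]
        if len(x): out.append([x.min()-.5 if side<0 else x.max()+.5,y])
    return np.array(out)
E
python3 - <<'E'
from h import *
np.set_printoptions(precision=4,suppress=True)
im=cv2.imread("pics/w1.png")[:,:,::-1].copy(); p=cams.camera_params("wrist")
_,co=mask(im,8,22,(225,100,265,185),150,90); print(cv2.boundingRect(co))
_,cb=mask(im,100,125,(330,95,440,185),100,40); print(cv2.boundingRect(cb))
bo=border(co,-1,118,170); W=np.array([onz(p,u,.1) for u in bo]); 
f=np.polyfit(W[:,0],W[:,1],1); print("outer slope",f[0],W[[0,-1]],"resid",np.std(W[:,1]-np.polyval(f,W[:,0])))
bb=border(cb,1,110,172); V=np.array([onz(p,u,.09) for u in bb]); print(V[::6])
_,cr=mask(im,0,8,(375,125,430,172),150,60); print(cv2.minEnclosingCircle(cr),onz(p,cv2.minEnclosingCircle(cr)[0],.185), cv2.boundingRect(cr))
print([onz(p,u,.09) for u in cv2.boxPoints(cv2.minAreaRect(cb))])
E
```

```text
(238, 112, 24, 63)
(347, 113, 75, 60)
outer slope -0.14791831939711295 [[0.5568 0.0702 0.1   ]
 [0.5018 0.0782 0.1   ]] resid 0.0003406613537615287
[[ 0.5359 -0.1083  0.09  ]
 [ 0.526  -0.1325  0.09  ]
 [ 0.5194 -0.1321  0.09  ]
 [ 0.513  -0.1305  0.09  ]
 [ 0.5137 -0.079   0.09  ]
 [ 0.5071 -0.0783  0.09  ]
 [ 0.4999 -0.0811  0.09  ]
 [ 0.493  -0.0815  0.09  ]
 [ 0.4855 -0.0855  0.09  ]
 [ 0.4727 -0.1255  0.09  ]]
((406.0, 159.5), 2.061652660369873) [ 0.4955 -0.0884  0.185 ] (404, 159, 5, 2)
[array([ 0.5443, -0.05  ,  0.09  ]), array([ 0.5325, -0.1324,  0.09  ]), array([ 0.4665, -0.1281,  0.09  ]), array([ 0.479, -0.042,  0.09 ])]
```

```bash
cat >> h.py <<'E'
YAW=-0.147; V=np.array([-np.sin(YAW),np.cos(YAW),0]); B=np.array([.505,-.0908,0.])
Q=down(np.pi+YAW)
def at(d,z): return B+V*d+[0,0,z]
E
python3 - <<'E'
from h import *
np.set_printoptions(precision=4,suppress=True)
r.movep(at(.225,.30),Q); s=r.get_state(); print(s["time_s"],s["qpos"])
r.movel(at(.225,.072),vel=.25)
r.movel(at(.192,.072),vel=.1)
hit=r.movel(at(.160,.072),vel=.012,contact_N=1.5)
s=r.get_state(); print(hit,s["time_s"],(s["eef_pos"]-B)@V,s["force"],s["eef_pos"])
p=cams.camera_params("wrist"); im=cams.read_camera("wrist"); cv2.imwrite("pics/w2.png",im[:,:,::-1])
E
```

```text
8.0833 [ 0.119   0.1556  0.3538  1.7688 -0.      0.266 ]
True 10.8583 0.18054418781713327 [ 0.361   0.6274 -0.3594] [0.531  0.0879 0.0714]
```

View pics/w2.png

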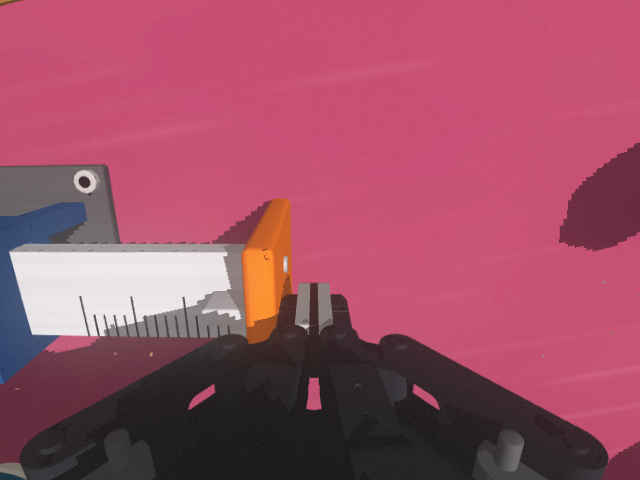

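Contact came at about the expected place, with the fingertip against the outer face. Next I'll push 23.4 mm, back off and check from above.

```bash
python3 - <<'E'
from h import *
np.set_printoptions(precision=4,suppress=True)
r.movel(at(.1805-.0234,.072),vel=.03)
s=r.get_state(); print(s["time_s"],(s["eef_pos"]-B)@V,s["force"])
r.movel(at(.19,.072),vel=.15); r.movel(at(.19,.28),vel=.3)
r.movep([.61,.0,.30],Q)
p=cams.camera_params("wrist"); im=cams.read_camera("wrist"); cv2.imwrite("pics/w3.png",im[:,:,::-1])
import pickle; pickle.dump(p,open("w3.pkl","wb")); print(r.get_state()["time_s"])
t=cams.read_camera("top"); cv2.imwrite("pics/top1.png",t[:,:,::-1]); print(p["eye"])
E
```

```text
11.8417 0.15636646271010016 [-0.3992 -0.2731 -0.2212]
13.6667
[0.5363 0.011  0.4401]
```

View pics/w3.png

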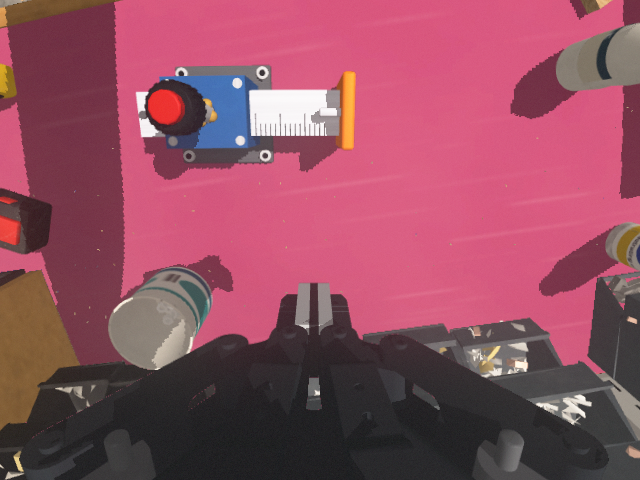

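The wrist view shows the plate pushed in (outer top edge at column ~355), the block's top face spanning ~163-249 with the bar's far end sticking out at the left, and the cup, bottle and battery undisturbed. I'll measure the edge distance.

```bash
python3 - <<'E'
from h import *
import pickle
np.set_printoptions(precision=4,suppress=True)
im=cv2.imread("pics/w3.png")[:,:,::-1].copy(); p=pickle.load(open("w3.pkl","rb"))
for y in (94,130): print(y,[tuple(int(a) for a in im[y,x]) for x in range(242,256)])
for y in (84,142): print(y,[tuple(int(a) for a in im[y,x]) for x in list(range(158,170))+list(range(242,256))])
_,co=mask(im,8,22,(330,62,365,158),150,90)
W=np.array([onz(p,u,.1) for u in border(co,1,80,142)]); f=np.polyfit(W[:,0],W[:,1],1); print(f[0],"outer d",np.median((W-B)@V), W[[0,-1],:2])
_,cb=mask(im,100,125,(150,65,262,160),150,40)
E1=border(cb,1,80,146); E=np.array([onz(p,u,.09) for u in E1]); print("blue +y edge",((E-B)@V)[::4],E1[::8])
# top cam
t=cv2.imread("pics/top1.png")[:,:,::-1].copy(); pt=cams.camera_params("top")
_,c=mask(t,8,22,(285,210,320,270),150,90); x0=cv2.boundingRect(c); print(x0)
W=np.array([onz(pt,u,.1) for u in border(c,-1,x0[1]+3,x0[1]+x0[3]-3)]); print("top outer d",((W-B)@V)[::3])
_,c=mask(t,100,125,(318,220,380,285),100,60); x0=cv2.boundingRect(c); print(x0)
b=cv2.boxPoints(cv2.minAreaRect(c)); print(((np.array([onz(pt,u,.09) for u in b])-B)@V))
E
```

```text
94 [(73, 118, 187), (71, 117, 186), (72, 116, 182), (69, 101, 157), (62, 82, 124), (62, 81, 125), (75, 93, 132), (197, 198, 212), (247, 245, 246), (247, 244, 245), (248, 245, 246), (248, 245, 246), (248, 245, 246), (247, 244, 245)]
130 [(79, 118, 182), (76, 115, 177), (76, 114, 181), (79, 118, 181), (74, 110, 171), (70, 94, 141), (66, 85, 123), (65, 82, 124), (100, 116, 152), (227, 225, 229), (246, 243, 244), (245, 242, 244), (246, 242, 244), (203, 196, 200)]
84 [(58, 41, 46), (55, 41, 46), (56, 42, 47), (58, 45, 49), (57, 44, 49), (55, 41, 43), (60, 45, 49), (59, 45, 50), (60, 44, 50), (58, 44, 47), (56, 43, 47), (60, 46, 51), (106, 141, 196), (75, 119, 183), (71, 112, 174), (58, 87, 133), (57, 79, 122), (60, 82, 123), (60, 81, 124), (57, 80, 121), (55, 77, 121), (61, 80, 124), (59, 82, 124), (58, 82, 125), (59, 80, 125), (77, 92, 124)]
142 [(120, 56, 75), (118, 53, 73), (120, 56, 74), (119, 55, 74), (119, 56, 74), (119, 54, 75), (118, 52, 73), (112, 55, 76), (79, 59, 87), (65, 68, 95), (96, 90, 107), (131, 119, 120), (233, 227, 226), (233, 226, 225), (179, 180, 198), (96, 125, 177), (76, 113, 175), (74, 103, 159), (70, 88, 133), (70, 84, 127), (68, 83, 124), (68, 81, 124), (70, 85, 126), (69, 85, 126), (69, 86, 126), (66, 72, 103)]
-0.1442246364780942 outer d 0.14261297891872876 [[0.4996 0.0538]
 [0.5527 0.0465]]
blue +y edge [0.0413 0.0411 0.0409 0.0407 0.0396 0.0404 0.0402 0.04   0.0408 0.0406
 0.0394 0.0364 0.0304 0.0263 0.0193 0.019 ] [[244.5  80. ]
 [244.5  88. ]
 [243.5  96. ]
 [244.5 104. ]
 [245.5 112. ]
 [244.5 120. ]
 [235.5 128. ]
 [224.5 136. ]]Traceback (most recent call last):
  File "<stdin>", line 13, in <module>
  File "h.py", line 17, in mask
    c=max(cv2.findContours(k,cv2.RETR_EXTERNAL,cv2.CHAIN_APPROX_NONE)[0],key=cv2.contourArea)
ValueError: max() iterable argument is empty
```

The edge spacing gives stop_bar ≈ -1 mm, and the tool travel says -0.8 mm. That is inside the hole clearance, and the pin's taper covers it. Next I'll press the button and pin straight down with the shut fingers, guarding on force.

```bash
python3 - <<'E'
from h import *
np.set_printoptions(precision=4,suppress=True)
def st(l):
    s=r.get_state(); print(l,s["time_s"],s["eef_pos"],s["force"])
r.movep(at(.0008,.23),Q); st("above")
h=r.movel(at(.0008,.176),vel=.03,contact_N=25); st(("press",h))
if not h:
    h=r.movel(at(.0008,.1235),vel=.03,contact_N=30); st(("down",h))
    r.sleep(.2); st("hold")
E
```

```text
above 14.3833 [ 0.5054 -0.0891  0.2306] [-0.1576  0.5443 -0.6591]
('press', False) 16.3333 [ 0.505  -0.09    0.1756] [ 0.5175 -0.1392  0.8036]
('down', False) 18.2333 [ 0.5049 -0.0897  0.1246] [-4.1492  1.0059  6.2822]
hold 18.4333 [ 0.5049 -0.0897  0.1246] [-2.7409  1.7361  5.625 ]
```

```bash
python3 - <<'E'
from h import *
np.set_printoptions(precision=4,suppress=True)
def st(l):
    s=r.get_state(); print(l,s["time_s"],s["eef_pos"],s["force"])
h=r.movel(at(.0008,.119),vel=.01,contact_N=18); st(("down",h))
r.movel(at(.0008,.20),vel=.05); st("up")
r.movep([.60,-.06,.28],Q); r.sleep(.3)
p=cams.camera_params("wrist"); im=cams.read_camera("wrist"); s=cams.read_camera("scene"); st("look")
_,c=mask(im,0,6,(100,30,420,300),150,60); (u,rad)=cv2.minEnclosingCircle(c); print(u,rad,onz(p,u,.1305))
cv2.imwrite("pics/w4.png",np.hstack([cv2.resize(im[0:300,100:420],(426,400)),cv2.resize(s[160:320,240:389],(373,400),interpolation=2)])[:,:,::-1])
E
```

```text
('down', True) 18.85 [ 0.5047 -0.0896  0.1249] [-2.053   0.5667  5.7867]
up 20.5333 [ 0.5049 -0.0899  0.1996] [0.0746 0.2773 0.1709]
look 21.5083 [ 0.5993 -0.0602  0.2797] [-0.5257  0.6925  0.4854]
(258.0, 110.0) 15.03339672088623 [ 0.5057 -0.09    0.1305]
```

View pics/w4.png

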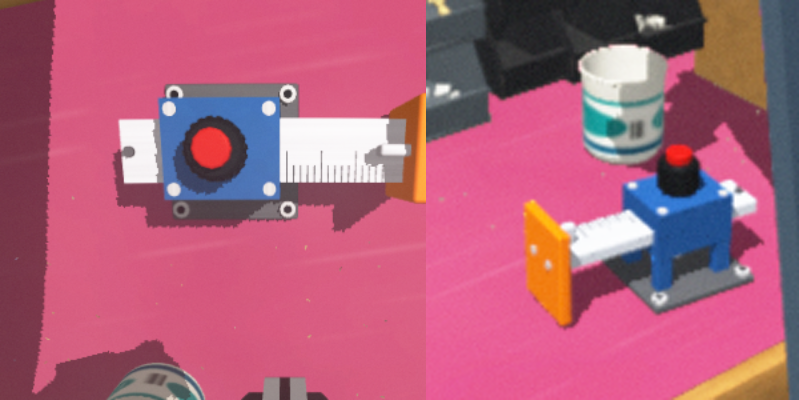

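The picture shows the handle sitting on the block and the button standing proud above it, with the bar centred. A gentle touch below the spring's preload will confirm that the button is out: 0.1305 m if it is.

```bash
python3 - <<'E'
from h import *
r.movep(at(.0008,.18),Q); r.movel(at(.0008,.140),vel=.1); r.sleep(.2)
h=r.movel(at(.0008,.1265),vel=.008,contact_N=1.8)
s=r.get_state(); print(h,s["time_s"],s["eef_pos"],s["force"])
r.movel(at(.0008,.20),vel=.15)
E
```

```text
True 24.0167 [ 0.50504736 -0.08999855  0.13011385] [0.41639891 0.54335432 3.1271125 ]
```

```bash
python3 -c "
from bench import r
print(r.get_state()['eef_pos']); print(r.finish_job())"
```

```text
[ 0.5047697  -0.08988917  0.19915611]
the job is handed in; nothing more can be done
None
```

I pushed the stop in to within about 1 mm of alignment and pressed the pin home with its button held in. On release the button sprang back out, confirmed by a light touch at 130 mm. I handed the job in at about 24 s without moving the arm near the bottle, tape measure or battery.

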